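Spring open the drum hardware case with the release rod

ROBOT

A 6-joint arm with a two-finger parallel gripper is mounted at the origin on the work surface. World frame = base frame: x ahead of the robot, y to its left, z up, the work surface at z = 0. Lengths are in m, angles in rad, forces in N, time in s.
With the tool pointing down it reaches from about 0.4 to 0.825 m from the base axis. Payload 7 kg.
Tool frame: the origin (TCP) lies at the centre of the arm's flange, where the gripper is bolted on; the fingertips stand 178 mm ahead of it and the grasp point (between the pads) lies 159 mm ahead of it; z points along the fingers, y is the direction in which the jaws open and shut (so a half turn about z gives the same grasp; the last joint's range is limited). The gripper opens to 88 mm and grips with 3 to 60 N. Pads are 19 mm wide; open, the fingers measure 130 mm over their backs; the gripper's body (78 mm by 193 mm) begins 47 mm behind the grasp point.
Start: joints at [-0.947, 0.359, 0.012, 0, -1.224, -0.288], TCP at [0.222, -0.637, 0.405] pointing down, gripper open.
Joint ranges: [-3.07, 3.07], [-1.43, 2.12], [-1.02, 1.25], [-3.03, 1.67], [-3.05, -0], [-3.03, 3.03]. Speed limits (rad/s): [2.39, 2.39, 3.01, 3.14, 3.14, 3.14].

INTERFACE

Orientations are given as [roll, pitch, yaw] about the fixed x, y, z axes, in that order (R = Rz(yaw) Ry(pitch) Rx(roll)).
In Python, from station import * gives the robot as it stands.
- The arm moves only by the tool send_rows, never from a script. Its argument "motion" is a list of rows, each an object with "offset": the shift along the tool's x, y, z in cm, a list of three; "turn": the turn about the tool's z in degrees. In form: [{"offset": [x, y, z], "turn": turn}, ...]. A call has 1 to 8 rows; each row is the pose to reach, as a shift and turn from the pose commanded when the call began, along the tool's axes at that moment; what a row does not reach only later rows make up. A row lasts 1/10 s, in which the tool goes at most 50 mm and 8.59 degrees, less where a joint would pass 70% of its speed; a pose out of reach is approached as far as the arm can. A call with a gripper value outside its range is refused whole. "hand" is the opening, from -1 (shut) to 1 (fully open), set as the call begins (left out, the last holds). The fingers move at their own pace and stop on an object; "squeeze" is the grip in N (left out, the last holds). Time passes only in rows, so rows that repeat a pose let the fingers close. It gives the time, the measured TCP pose, the force and the opening at its end, in the units of the state.
- get_state(): the state, without advancing time (a new reading comes with each control period).
- grab_frame(name): name is "side" or "top" or "wrist"; returns a dict with "frame" (480x640x3 uint8, blue, green, red), "range_z" (480x640 float32, m along the optical axis (not along the pixel's ray), 0 where there is no reading), "vertical_fov" (degrees; the focal length in pixels is half the picture's height over the tangent of half this angle, whatever the lens; pixels are square), "cx", "cy" (the principal point, pixels), "cam_to_world" (4x4, takes a point from camera to world coordinates). Camera axes: x right, y up, looking along -z (the intrinsics and any distortion apply to the point x, -y, -z); pixel columns grow to the right and rows downward; lengths in m; the calibration is good to about 2 mm. A picture is of the moment at which its call begins.
- job_done(): hands the job in, once; it reports no verdict.
The state is a dict: "t": time; "q": joint angles; "qd": joint speeds; "joint_efforts": joint torques, N m; "eef_pos": TCP position; "ee_rot": TCP orientation; "force": force on the tool from outside, world axes, zero at the start; "moment": the same for the moment, N m; "width": finger opening in m.
Only numpy, scipy, OpenCV 4.12 (cv2) and the standard library are available. Lean on these libraries where they do the work, as an engineer would, in place of code of your own. Each camera call takes 0.05 s, during which the arm holds its last target. There are 200 camera calls.

TASK

Open the blue hardware case: take the red-handled release rod from its wooden stand, push it down through the slot in the case's metal front deck and feel along the slot for the hidden catch tab, and press the tab until the mint lid springs open. Then put the rod back in the stand, fully home, and let go, leaving the lid open and the tub, scraper and brush where they are.

Things in the scene. Friction and masses are not known exactly. Their poses are not given: they have to be found in the camera images.
- case: Blue steel case fixed to the bench, 220 (x) x 200 (y) x 90 mm high; origin at the centre of its underside, z up. Its aluminium deck is the front 65 mm of the top (-x side); behind it lies the mint lid, hinged along the far (+x) rim.
- slot (a point): Centre of the slot at the top face of the deck (90 mm above the bench); axes as the case. The slot is 70 mm long (y) and 15 mm wide (x) through a 4 mm deck. The hidden catch tab lies under it: pressed straight down about 8 mm (some 48 mm below the deck's top face) by the rod it frees the lid; it springs back when let go and the lid stays open.
- ledge (a point): Point 40 mm straight below slot, inside the case. A rigid ledge runs at this height under the slot, broken by one springy tab flush with it, 24 mm long in y. The tab's place differs each time and is not given: its middle is within 24 mm of this point along y. The ledge does not give; the tab gives, 2 N rising to 9 N, 14 mm at most. The rod must be within 8 mm of the tab's middle, or the ledge blocks it.
- lid (a joint): Angle of the lid, 196 x 148 mm, rad: 0 shut and latched, 0.9 fully open, front edge up. Once freed, a spring swings it open by itself within a second, up and away from the deck, and holds it open.
- rod_grip (a point): Centre of the release rod's red round handle, 24 mm in diameter, 60 mm long, upright in the stand at the start; z up along the rod. Below come a black collar, 32 mm in diameter and 6 mm thick (its underside 36 mm below this point), and a round steel rod 9 mm in diameter, 75 mm long, with a rounded tip. Mass about 0.12 kg.
- rod_tip (a point): The lower tip of the release rod, 111 mm below the handle's centre; z along the rod towards the handle.
- stand_hole (a point): Centre of the mouth of the stand's hole. The stand is a fixed pale wooden block 70 x 70 x 85 mm high, this point at the middle of its top face; the vertical hole is 16 mm in diameter with a 3 mm chamfer and goes right through. With the rod fully home its collar rests on the block and its tip is 75 mm below this point.
- tub_mid (a point): Bystander: red tub with white cap, 106 mm in diameter, 72 mm high; point at its centre half-way up.
- scraper_mid (a point): Bystander: scraper with red handle, lying flat, 170 mm long (handle 100 mm to -x, steel blade 70 mm to +x), 45 mm wide, 20 mm high; point where handle meets blade, 10 mm up.
- brush_mid (a point): Bystander: yellow brush with black bristles up, lying, 170 mm long (from 100 mm to -x to 70 mm to +x), 26 mm wide, 30 mm high; point 11 mm up.
Things that resemble listed ones, but are neither listed nor needed, are in the scene too. What is shaped like the part that bears rod_grip but purple or turquoise is not meant.

How it is judged:
By the outcome, as a careful person would: the job done as asked, in the order asked, and still so for the second after the job is handed in, with the robot touching nothing.
It also fails if it takes over 58 s, if anything falls off the work surface, if the arm or the gripper's body presses on something with over 40 N, if the wrist force passes 120 N, or if a joint passes its speed limit or range.

## Working session

There is one attempt and no reset: what is moved stays moved. The work goes in short steps, Python scripts to look and compute and a tool call to move; the robot and the scene stay as the last step left them, time stands still between calls to the robot, and variables do not carry over. Pictures are saved under pics/ and viewed, about 8 in all and at most 12, crops included, and the job is handed in when it is done.

Besides the shell and the picture viewer there is one more tool, called after "Call:" by a JSON object that holds its "name" and its "arguments", one argument or row to a line. send_rows: Moves the arm, as the interface text tells. Its arguments: {"type":"object","properties":{"motion":{"type":"array"},"hand":{"type":"number"},"squeeze":{"type":"number"}},"required":["motion"]}

```bash
mkdir -p pics; cat > h.py <<'E'
from station import *
import numpy as np, cv2
def K(f): return 240/np.tan(np.radians(f["vertical_fov"])/2)
def pts(f):
    k=K(f); v,u=np.mgrid[0:480,0:640]; z=f["range_z"]
    p=np.stack([(u-f["cx"])/k*z,-(v-f["cy"])/k*z,-z,np.ones_like(z)],-1)
    return (p@np.array(f["cam_to_world"]).T)[...,:3]
def ray(f,u,v,h):
    k=K(f); T=np.array(f["cam_to_world"]); d=T[:3,:3]@np.array([(u-f["cx"])/k,-(v-f["cy"])/k,-1.]); o=T[:3,3]
    return o+d*(h-o[2])/d[2]
E
python3 - <<'E'
from h import *
for n in("top","side"):
    f=grab_frame(n); cv2.imwrite(f"pics/{n}1.png",f["frame"]); np.save(n+"1.npy",f,allow_pickle=True)
    print(n,[k for k in f],f["vertical_fov"],f["cx"],f["cy"],np.round(f["cam_to_world"],3).tolist())
print(get_state())
E
```

```text
top ['frame', 'range_z', 'vertical_fov', 'cx', 'cy', 'cam_to_world'] 42.18924125232943 334.3332206597631 230.3978867042418 [[0.029, 0.998, -0.059, 0.476], [-0.999, 0.03, 0.021, 0.044], [0.022, 0.059, 0.998, 1.457], [0.0, 0.0, 0.0, 1.0]]
side ['frame', 'range_z', 'vertical_fov', 'cx', 'cy', 'cam_to_world'] 46.69895744401953 314.35208463655795 232.8780690181037 [[-0.775, 0.453, -0.44, 0.078], [-0.632, -0.544, 0.552, 0.641], [0.011, 0.706, 0.708, 0.902], [0.0, 0.0, 0.0, 1.0]]
{'t': 0.1, 'q': array([-9.46894979e-01,  3.59263818e-01,  1.11651129e-02, -3.15654372e-04,
       -1.22408541e+00, -2.88102236e-01]), 'qd': array([ 2.46065808e-03,  1.18004442e-04,  2.61828881e-03,  3.03901323e-04,
       -4.33050922e-04, -7.23071700e-05]), 'joint_efforts': array([-2.25878888e-03, -5.84162378e+01,  2.93750328e+01,  7.01553136e+00,
        1.01566533e-02, -4.22808864e-05]), 'eef_pos': array([ 0.22236944, -0.63713298,  0.40385455]), 'ee_rot': array([ 3.14017774e+00, -1.09828497e-04, -2.80590093e+00]), 'force': array([-0.17792088,  0.25971251, -0.06159126]), 'moment': array([-0.03322578,  0.01606241, -0.00207479]), 'width': 0.08742129233534973}
```

View pics/top1.png

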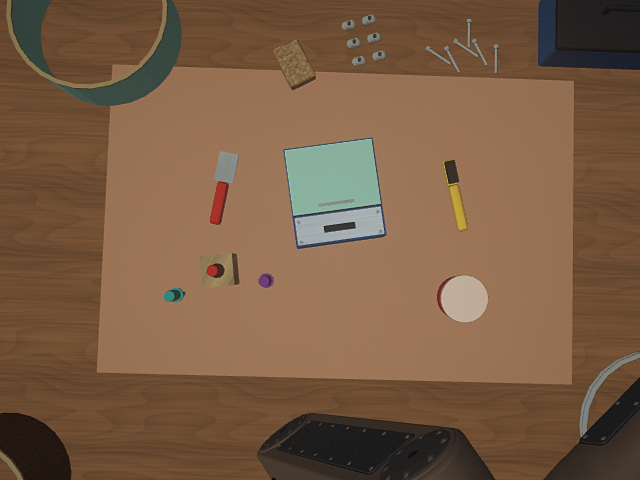

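View pics/side1.png

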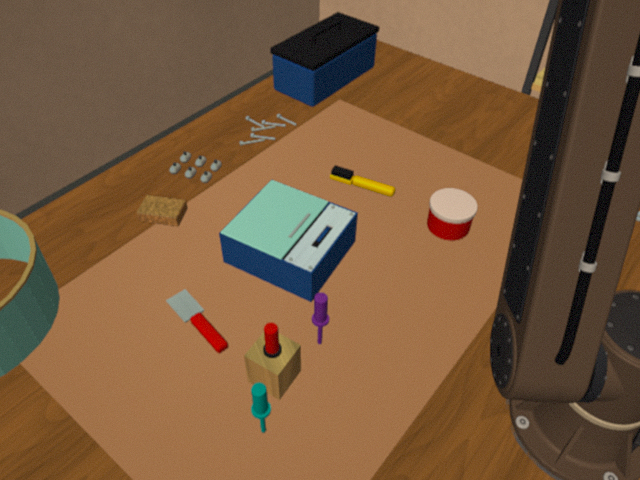

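Top view: red handle at (215,271) on the stand (219,270), slot at (339,227), lid behind it, purple and turquoise decoys at (266,281) and (174,296). The side view agrees: red handle at (271,338), slot at (321,236).

```bash
python3 - <<'E'
from h import *
R={}
for n,box,sb in(("top",(195,250,195,245),(315,215,365,240)),("side",(240,320,250,360),(308,222,335,250))):
    f=np.load(n+"1.npy",allow_pickle=True).item(); hsv=cv2.cvtColor(f["frame"],cv2.COLOR_BGR2HSV); P=pts(f)
    H,S,V=[hsv[...,i].astype(int) for i in range(3)]
    red=((H<6)|(H>174))&(S>180)&(V>80); m=np.zeros_like(red); m[box[1]:box[3],box[0]:box[2]]=1
    if n=="top": m=np.zeros_like(red); m[255:285,200:232]=1
    else: m=np.zeros_like(red); m[315:358,258:285]=1
    red&=m; p=P[red]; p=p[p[:,2]>0.05]
    top=p[p[:,2]>0.144]
    print(n,"red n",red.sum(),"z",np.percentile(p[:,2],[5,50,98]).round(4),"top mean",top.mean(0).round(4),len(top),"x/y mid",((top.max(0)+top.min(0))/2).round(4))
    x0,y0,x1,y1=sb; d=(V<90)&(S<256); mm=np.zeros_like(d); mm[y0:y1,x0:x1]=1; d=(d&mm).astype(np.uint8)
    c=max(cv2.findContours(d,0,1)[0],key=cv2.contourArea); w=np.array([ray(f,*q[0],0.09)[:2] for q in c],np.float32)
    r=cv2.minAreaRect(w*1000); print(" slot",r)
    # stand top & lid/deck top by depth
    q=P[(np.abs(P[...,2]-0.085)<0.005)]; 
    s=q[(abs(q[:,0]-p[:,0].mean())<.06)&(abs(q[:,1]-p[:,1].mean())<.06)]
    print(" stand",np.median(s[:,2]).round(4),cv2.minAreaRect((s[:,:2]*1000).astype(np.float32)))
    cx,cy=r[0]; s=P[(P[...,2]>.082)&(P[...,2]<.1)]; s=s[(abs(s[:,0]-cx/1000-.05)<.17)&(abs(s[:,1]-cy/1000)<.14)]
    print(" case top",np.median(s[:,2]).round(4),cv2.minAreaRect((s[:,:2]*1000).astype(np.float32)))
s=get_state(); print(s["eef_pos"],s["ee_rot"])
E
```

```text
top red n 90 z [0.1472 0.151  0.1571] top mean [0.4629 0.2676 0.1656] 90 x/y mid [0.4646 0.1618 0.8017]
 slot ((565.9091796875, 4.6853485107421875), (13.737189292907715, 68.55831146240234), 9.8563814163208)
 stand 0.0849 ((462.5101013183594, 269.9858703613281), (70.04120635986328, 70.7960433959961), 7.133869171142578)
 case top 0.0919 ((642.9903564453125, 17.389015197753906), (220.89036560058594, 200.5554962158203), 9.561500549316406)
side red n 376 z [0.0943 0.1354 0.1532] top mean [0.4576 0.2738 0.1554] 150 x/y mid [0.2753 0.4506 0.523 ]
 slot ((564.929443359375, 5.822223663330078), (11.152774810791016, 60.73174285888672), 9.107370376586914)
 stand 0.0851 ((462.3516540527344, 269.2707214355469), (72.28724670410156, 72.37413024902344), 7.839661598205566)
 case top 0.0927 ((642.768310546875, 16.338104248046875), (222.69033813476562, 205.15496826171875), 9.569435119628906)
[ 0.22236944 -0.63713298  0.40385455] [ 3.14017774e+00 -1.09828497e-04 -2.80590093e+00]
```

Call:
{"name": "send_rows", "arguments": {
  "motion": [
    {"offset": [-4.1, 3.2, 0], "turn": 5},
    {"offset": [-8.1, 6.4, 0], "turn": 9.6},
    {"offset": [-12.2, 9.6, 0], "turn": 9.6},
    {"offset": [-16.2, 12.8, 0], "turn": 9.6},
    {"offset": [-20.3, 16, 0], "turn": 9.6},
    {"offset": [-24.4, 19.3, 0], "turn": 9.6},
    {"offset": [-28.4, 22.5, 0], "turn": 9.6},
    {"offset": [-32.5, 25.7, 0], "turn": 9.6}
  ],
  "hand": 0.2
}}

```text
t: 0.9
eef_pos: [0.4373, -0.2977, 0.4047]
ee_rot: [3.142, 0.0, -2.973]
force: [1.5, -0.9, -0.3]
width: 0.0528
```

```bash
cat >> h.py <<'E'
def go(x,y,z,yaw=None):
    "offset (cm) in tool axes from the present pose, turn (deg)"
    s=get_state(); y0=s["ee_rot"][2]; d=np.array([x,y,z])-s["eef_pos"]; c,n=np.cos(y0),np.sin(y0)
    t=0 if yaw is None else np.degrees(np.angle(np.exp(1j*(y0-yaw))))
    print("t",round(s["t"],2),"pos",s["eef_pos"].round(4),"rot",s["ee_rot"].round(4),"F",s["force"].round(2),"w",round(s["width"],4))
    print("offset",(100*np.array([d@[c,n,0],d@[n,-c,0],-d[2]])).round(2),"turn",round(float(t),2))
E
python3 - <<'E'
from h import *
go(.4624,.2697,.404,np.radians(-170.4)); print(get_state()["q"].round(3))
f=np.load("top1.npy",allow_pickle=True).item();P=pts(f)
for u,v in((266,281),(174,296)):
    b=P[v-8:v+9,u-10:u+11].reshape(-1,3); b=b[b[:,2]>.1]; print(b.mean(0).round(3),np.percentile(b[:,2],[5,95]).round(3))
E
```

```text
t 0.9 pos [ 0.4373 -0.2977  0.4047] rot [ 3.1415e+00  1.0000e-04 -2.9733e+00] F [ 1.46 -0.9  -0.27] w 0.0528
offset [-11.97  55.52   0.07] turn 0.04
[-0.227  0.118 -0.308 -0.    -1.145 -1.176]
[0.444 0.16  0.149] [0.109 0.145]
[0.407 0.356 0.134] [0.107 0.145]
```

Call:
{"name": "send_rows", "arguments": {
  "motion": [
    {"offset": [-1, 4.7, 0], "turn": 0},
    {"offset": [-2, 9.4, 0], "turn": 0},
    {"offset": [-3, 14.1, 0], "turn": 0},
    {"offset": [-4, 18.8, 0], "turn": 0},
    {"offset": [-5, 23.5, 0], "turn": 0},
    {"offset": [-6, 28.2, 0], "turn": 0},
    {"offset": [-7.1, 32.9, 0], "turn": 0},
    {"offset": [-8.1, 37.6, 0], "turn": 0}
  ]
}}

```text
t: 1.7
eef_pos: [0.4531, 0.0866, 0.4048]
ee_rot: [3.141, 0.0, -2.973]
force: [0.7, -0.2, 0.3]
width: 0.0526
```

Call:
{"name": "send_rows", "arguments": {
  "motion": [
    {"offset": [-1, 4.7, 0], "turn": 0},
    {"offset": [-2, 9.4, 0], "turn": 0},
    {"offset": [-3, 14.1, 0], "turn": 0},
    {"offset": [-3.8, 17.8, 0], "turn": 0},
    {"offset": [-3.8, 17.8, 0], "turn": 0},
    {"offset": [-3.8, 17.8, 0], "turn": 0}
  ]
}}

```text
t: 2.3
eef_pos: [0.4611, 0.2673, 0.4039]
ee_rot: [-3.141, -0.001, -2.972]
force: [-0.5, -0.1, -1.1]
width: 0.0528
```

```bash
python3 - <<'E'
from h import *
go(.4624,.2697,.280,np.radians(-170.4)); print(get_state()["q"].round(3))
f=grab_frame("wrist"); cv2.imwrite("pics/w1.png",f["frame"]); P=pts(f)
hsv=cv2.cvtColor(f["frame"],cv2.COLOR_BGR2HSV); H,S,V=[hsv[...,i].astype(int) for i in range(3)]
r=(((H<6)|(H>174))&(S>180)&(V>80)).astype(np.uint8)
for c in cv2.findContours(r,0,1)[0]:
    if cv2.contourArea(c)>100:
        m=np.zeros_like(r); cv2.drawContours(m,[c],-1,1,-1); p=P[m>0]; t=p[(p[:,2]>.146)&(p[:,2]<.156)]
        print(cv2.boundingRect(c),len(t), t.mean(0).round(4) if len(t) else p.mean(0), ((t.max(0)+t.min(0))/2).round(4) if len(t) else "")
E
```

```text
t 2.3 pos [0.4611 0.2673 0.4039] rot [-3.1407e+00 -1.4000e-03 -2.9718e+00] F [-0.49 -0.11 -1.08] w 0.0528
offset [-0.17  0.21 12.39] turn 0.13
[ 0.893  0.126 -0.301 -0.    -1.146 -2.294]
(297, 369, 25, 15) 0 [0.65471707 0.27976541 0.01951279] 
(312, 302, 32, 30) 0 [0.58158126 0.28973205 0.01928287] 
(316, 214, 35, 53) 971 [0.4607 0.2713 0.151 ] [0.4614 0.2714 0.1496]
```

View pics/w1.png

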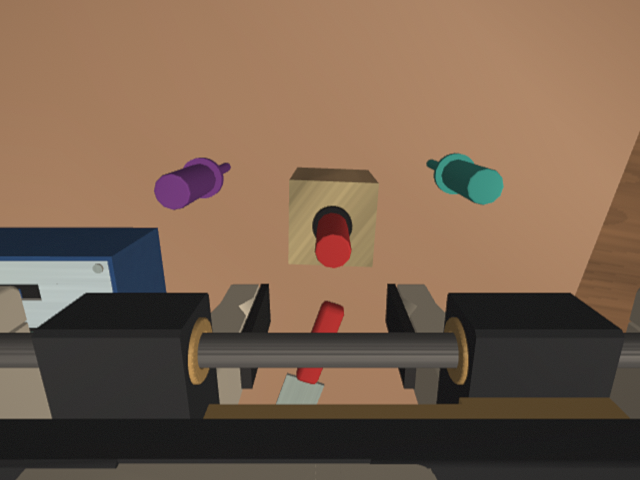

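Wrist view: the red handle top at (333,250) lies midway between the fingers, decoys clear to both sides. Descend and grip.

Call:
{"name": "send_rows", "arguments": {
  "motion": [
    {"offset": [-0.1, 0.3, 4], "turn": 0},
    {"offset": [-0.1, 0.3, 8], "turn": 0},
    {"offset": [-0.1, 0.3, 11], "turn": 0},
    {"offset": [-0.1, 0.3, 12.4], "turn": 0},
    {"offset": [-0.1, 0.3, 12.4], "turn": 0},
    {"offset": [-0.1, 0.3, 12.4], "turn": 0}
  ]
}}

```text
t: 2.95
eef_pos: [0.4622, 0.269, 0.2813]
ee_rot: [-3.142, 0.0, -2.974]
force: [0.5, 0.4, -0.0]
width: 0.0527
```

Call:
{"name": "send_rows", "arguments": {
  "motion": [
    {"offset": [0, 0, 0], "turn": 0},
    {"offset": [0, 0, 0], "turn": 0},
    {"offset": [0, 0, 0], "turn": 0},
    {"offset": [0, 0, 0], "turn": 0},
    {"offset": [0, 0, 0], "turn": 0},
    {"offset": [0, 0, 0], "turn": 0}
  ],
  "hand": -1,
  "squeeze": 45
}}

```text
t: 3.55
eef_pos: [0.4619, 0.2698, 0.2811]
ee_rot: [3.141, 0.001, -2.973]
force: [-1.7, -0.6, 4.2]
width: 0.0238
```

```bash
python3 - <<'E'
from h import *
go(.4624,.2697,.400)
E
```

```text
t 3.55 pos [0.4619 0.2698 0.2811] rot [ 3.1413e+00  5.0000e-04 -2.9731e+00] F [-1.7  -0.58  4.19] w 0.0238
offset [ -0.04  -0.02 -11.89] turn 0.0
```

Call:
{"name": "send_rows", "arguments": {
  "motion": [
    {"offset": [0, 0, -2], "turn": 0},
    {"offset": [0, 0, -4.5], "turn": 0},
    {"offset": [0, 0, -7.5], "turn": 0},
    {"offset": [0, 0, -10.5], "turn": 0},
    {"offset": [0, 0, -11.5], "turn": 0},
    {"offset": [0, 0, -11.5], "turn": 0}
  ]
}}

```text
t: 4.15
eef_pos: [0.4619, 0.2697, 0.3969]
ee_rot: [3.14, 0.002, -2.973]
force: [-0.9, -0.2, -1.0]
width: 0.0233
```

```bash
python3 - <<'E'
from h import *
go(.566,.0045,.396,np.radians(-170.4))
E
```

```text
t 4.15 pos [0.4619 0.2697 0.3969] rot [ 3.1398e+00  1.9000e-03 -2.9733e+00] F [-0.86 -0.23 -1.01] w 0.0233
offset [ -5.82 -27.89   0.09] turn 0.04
```

Call:
{"name": "send_rows", "arguments": {
  "motion": [
    {"offset": [-0.8, -4, 0], "turn": 0},
    {"offset": [-1.7, -8, 0], "turn": 0},
    {"offset": [-2.5, -12, 0], "turn": 0},
    {"offset": [-3.4, -16.5, 0], "turn": 0},
    {"offset": [-4.4, -21, 0], "turn": 0},
    {"offset": [-5.2, -25, 0], "turn": 0},
    {"offset": [-5.8, -27.9, 0], "turn": 0},
    {"offset": [-5.8, -27.9, 0], "turn": 0}
  ]
}}

```text
t: 4.95
eef_pos: [0.5661, 0.0013, 0.3931]
ee_rot: [-3.141, -0.004, -2.977]
force: [-0.4, -0.3, -1.6]
width: 0.0231
```

Call:
{"name": "send_rows", "arguments": {
  "motion": [
    {"offset": [0, 0, 0], "turn": 0},
    {"offset": [0, 0, 0], "turn": 0}
  ]
}}

```text
t: 5.15
eef_pos: [0.5654, 0.0047, 0.3945]
ee_rot: [3.141, -0.002, -2.973]
force: [-0.1, 0.3, -0.7]
width: 0.0231
```

```bash
python3 - <<'E'
from h import *
go(.566,.0045,.396,np.radians(-170.4))
f=grab_frame("side"); P=pts(f); F=f["frame"]
cv2.imwrite("pics/s2.png",cv2.resize(F[130:290,230:430],None,fx=3.75,fy=3.75,interpolation=cv2.INTER_CUBIC))
np.save("s2.npy",f,allow_pickle=True)
f=grab_frame("wrist"); np.save("w2.npy",f,allow_pickle=True); cv2.imwrite("pics/w2.png",f["frame"])
E
```

```text
t 5.15 pos [0.5654 0.0047 0.3945] rot [ 3.1415e+00 -1.7000e-03 -2.9732e+00] F [-0.12  0.29 -0.66] w 0.0231
offset [-0.05 -0.03 -0.15] turn 0.05
```

View pics/s2.png

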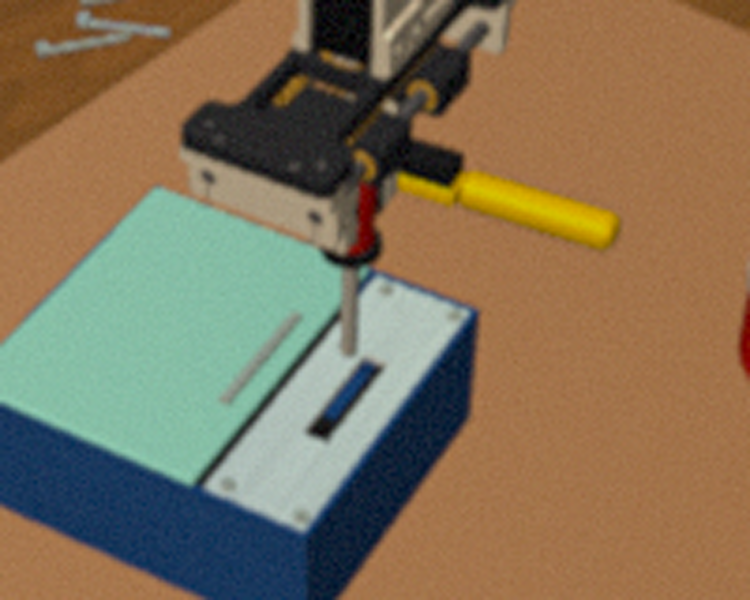

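View pics/w2.png

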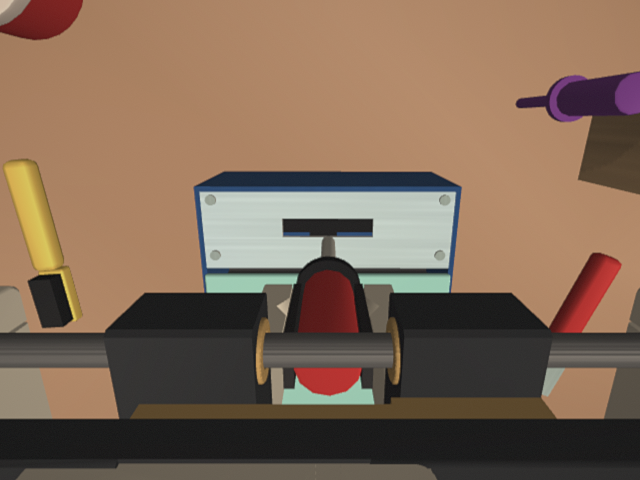

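Side crop: the rod tip at crop (348,353) → pixel (322.8,224.1), above the slot. Wrist view: tip at (328,238), just at the slot's lower edge (perspective; tip is above the deck). Triangulate.

```bash
python3 - <<'E'
from h import *
s=np.load("s2.npy",allow_pickle=True).item(); w=np.load("w2.npy",allow_pickle=True).item()
A=[];B=[]
for f,u,v in((s,322.8,224.1),(w,328,238)):
    o=np.array(f["cam_to_world"])[:3,3]; d=ray(f,u,v,0)-o; d/=np.linalg.norm(d); M=np.eye(3)-np.outer(d,d); A.append(M);B.append(M@o)
p=np.linalg.solve(sum(A),sum(B)); print("tip",p.round(4),[np.linalg.norm(M@p-b).round(4) for M,b in zip(A,B)])
for f,u,v in((s,322.8,224.1),(w,328,238)): print(ray(f,u,v,.1234).round(4))
# slot & rod axis in wrist view
V=cv2.cvtColor(w["frame"],cv2.COLOR_BGR2GRAY)
print("slot wrist",ray(w,282,219,.09)[:2].round(4),ray(w,373,219,.09)[:2].round(4),ray(w,327.5,219,.09)[:2].round(4),ray(w,327.5,236,.09)[:2].round(4))
# collar edges
E
```

```text
tip [0.5629 0.0057 0.1264] [np.float64(0.0002), np.float64(0.0002)]
[0.5646 0.0032 0.1234]
[0.564  0.0059 0.1234]
slot wrist [ 0.565  -0.0295] [0.5533 0.0391] [0.5592 0.0048] [0.5726 0.0071]
```

Tip and slot agree to about 2 mm; shift 1 mm in x and go in at the slot's centre, stopping 4 mm above the ledge.

Call:
{"name": "send_rows", "arguments": {
  "motion": [
    {"offset": [-0.13, 0, 0.7], "turn": 0},
    {"offset": [-0.15, 0, 1.6], "turn": 0},
    {"offset": [-0.15, 0, 2.5], "turn": 0},
    {"offset": [-0.15, 0, 3.5], "turn": 0},
    {"offset": [-0.15, 0, 4.5], "turn": 0},
    {"offset": [-0.15, 0, 5.5], "turn": 0},
    {"offset": [-0.15, 0, 6.5], "turn": 0},
    {"offset": [-0.15, 0, 6.8], "turn": 0}
  ]
}}

```text
t: 6.05
eef_pos: [0.5669, 0.0044, 0.3261]
ee_rot: [-3.142, -0.002, -2.974]
force: [-0.0, -0.7, -0.9]
width: 0.0238
```

Call:
{"name": "send_rows", "arguments": {
  "motion": [
    {"offset": [0, 0, 0], "turn": 0},
    {"offset": [0, 0, 0], "turn": 0}
  ]
}}

```text
t: 6.25
eef_pos: [0.5675, 0.0045, 0.328]
ee_rot: [-3.141, 0.001, -2.973]
force: [-0.2, -0.4, -0.5]
width: 0.0233
```

Call:
{"name": "send_rows", "arguments": {
  "motion": [
    {"offset": [0, 0, 0.3], "turn": 0},
    {"offset": [0, 0, 0.6], "turn": 0},
    {"offset": [0, 0, 0.8], "turn": 0},
    {"offset": [0, 0, 0.8], "turn": 0},
    {"offset": [0, 0, 0.8], "turn": 0}
  ]
}}

```text
t: 6.75
eef_pos: [0.5673, 0.0045, 0.3199]
ee_rot: [-3.142, 0.0, -2.973]
force: [0.0, 0.2, 0.7]
width: 0.0231
```

Call:
{"name": "send_rows", "arguments": {
  "motion": [
    {"offset": [0, 0, 0.1], "turn": 0},
    {"offset": [0, 0, 0.2], "turn": 0},
    {"offset": [0, 0, 0.2], "turn": 0},
    {"offset": [0, 0, 0.2], "turn": 0}
  ]
}}

```text
t: 7.15
eef_pos: [0.5673, 0.0045, 0.3178]
ee_rot: [-3.142, 0.0, -2.973]
force: [-0.5, 1.1, 4.1]
width: 0.0238
```

Call:
{"name": "send_rows", "arguments": {
  "motion": [
    {"offset": [0, 0, 0.1], "turn": 0},
    {"offset": [0, 0, 0.2], "turn": 0},
    {"offset": [0, 0, 0.2], "turn": 0},
    {"offset": [0, 0, 0.2], "turn": 0}
  ]
}}

```text
t: 7.55
eef_pos: [0.5673, 0.0045, 0.3156]
ee_rot: [3.142, 0.0, -2.973]
force: [0.4, 0.2, 3.8]
width: 0.0234
```

Soft and giving: the tab is here. Press on.

Call:
{"name": "send_rows", "arguments": {
  "motion": [
    {"offset": [0, 0, 0.2], "turn": 0},
    {"offset": [0, 0, 0.4], "turn": 0},
    {"offset": [0, 0, 0.5], "turn": 0},
    {"offset": [0, 0, 0.5], "turn": 0},
    {"offset": [0, 0, 0.5], "turn": 0}
  ]
}}

```text
t: 8.05
eef_pos: [0.5676, 0.0046, 0.311]
ee_rot: [-3.141, 0.001, -2.973]
force: [-1.3, 0.8, 6.8]
width: 0.0236
```

```bash
python3 - <<'E'
from h import *
go(0,0,0)
f=grab_frame("side"); cv2.imwrite("pics/s3.png",f["frame"])
E
```

```text
t 8.05 pos [0.5676 0.0046 0.311 ] rot [-3.1415e+00  1.0000e-03 -2.9731e+00] F [-1.32  0.83  6.83] w 0.0236
offset [56.03  9.07 31.1 ] turn 0.0
```

View pics/s3.png

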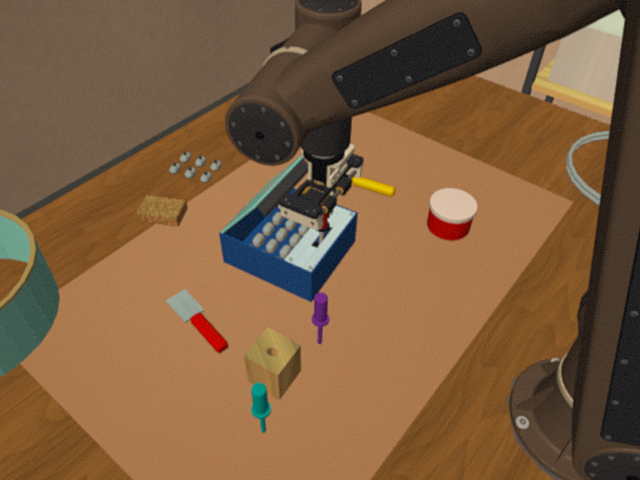

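The lid (teal edge near (270,190)) stands open with the interior visible. Withdraw straight up and go back to the stand.

Call:
{"name": "send_rows", "arguments": {
  "motion": [
    {"offset": [0, 0, -1.5], "turn": 0},
    {"offset": [0, 0, -3], "turn": 0},
    {"offset": [0, 0, -4.5], "turn": 0},
    {"offset": [0, 0, -6], "turn": 0},
    {"offset": [0, 0, -7.5], "turn": 0},
    {"offset": [0, 0, -8.7], "turn": 0},
    {"offset": [0, 0, -8.7], "turn": 0}
  ]
}}

```text
t: 8.8
eef_pos: [0.5675, 0.0046, 0.3988]
ee_rot: [3.141, 0.002, -2.973]
force: [0.7, 0.4, -1.1]
width: 0.0234
```

```bash
python3 - <<'E'
from h import *
go(.4619,.2698,.398,-2.9731)
E
```

```text
t 8.8 pos [0.5675 0.0046 0.3988] rot [ 3.1414e+00  2.0000e-03 -2.9733e+00] F [ 0.68  0.42 -1.12] w 0.0234
offset [ 5.97 27.92  0.08] turn -0.01
```

Call:
{"name": "send_rows", "arguments": {
  "motion": [
    {"offset": [0.8, 4, 0], "turn": 0},
    {"offset": [1.7, 8, 0], "turn": 0},
    {"offset": [2.6, 12, 0], "turn": 0},
    {"offset": [3.5, 16.5, 0], "turn": 0},
    {"offset": [4.5, 21, 0], "turn": 0},
    {"offset": [5.3, 25, 0], "turn": 0},
    {"offset": [6, 27.9, 0], "turn": 0},
    {"offset": [6, 27.9, 0], "turn": 0}
  ]
}}

```text
t: 9.6
eef_pos: [0.46, 0.2723, 0.3964]
ee_rot: [-3.141, -0.001, -2.97]
force: [0.2, -0.6, -2.1]
width: 0.0233
```

Call:
{"name": "send_rows", "arguments": {
  "motion": [
    {"offset": [0, 0, 0], "turn": 0},
    {"offset": [0, 0, 0], "turn": 0}
  ]
}}

```text
t: 9.8
eef_pos: [0.4614, 0.269, 0.397]
ee_rot: [-3.141, -0.001, -2.974]
force: [0.9, -0.3, -1.8]
width: 0.0231
```

```bash
python3 - <<'E'
from h import *
go(.4619,.2698,.281,-2.9731)
f=grab_frame("side"); np.save("s4.npy",f,allow_pickle=True); F=f["frame"]
cv2.imwrite("pics/s4.png",cv2.resize(F[250:410,180:380],None,fx=3.75,fy=3.75,interpolation=cv2.INTER_CUBIC))
E
```

```text
t 9.8 pos [0.4614 0.269  0.397 ] rot [-3.1409e+00 -9.0000e-04 -2.9737e+00] F [ 0.93 -0.33 -1.75] w 0.0231
offset [-0.06  0.07 11.6 ] turn -0.04
```

View pics/s4.png

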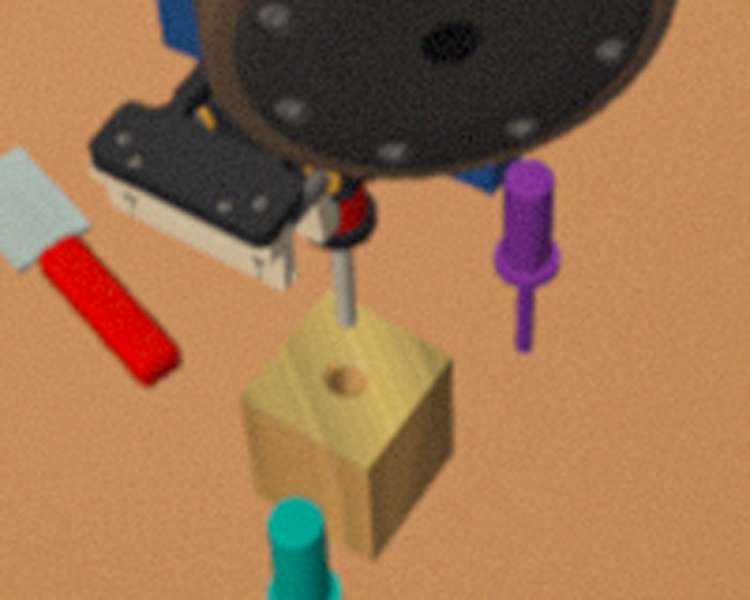

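Side crop: tip at (346,325) directly above the hole at (346,381). Lower it.

Call:
{"name": "send_rows", "arguments": {
  "motion": [
    {"offset": [-0.05, 0.05, 1.2], "turn": 0},
    {"offset": [-0.05, 0.05, 2.4], "turn": 0},
    {"offset": [-0.05, 0.05, 3.4], "turn": 0},
    {"offset": [-0.05, 0.05, 4.2], "turn": 0},
    {"offset": [-0.05, 0.05, 5], "turn": 0},
    {"offset": [-0.05, 0.05, 5.6], "turn": 0},
    {"offset": [-0.05, 0.05, 5.6], "turn": 0}
  ]
}}

```text
t: 10.55
eef_pos: [0.4616, 0.27, 0.3407]
ee_rot: [-3.141, -0.001, -2.973]
force: [-0.5, -0.1, -1.3]
width: 0.0233
```

Tip is 15 mm in, no contact.

Call:
{"name": "send_rows", "arguments": {
  "motion": [
    {"offset": [0, 0, 1], "turn": 0},
    {"offset": [0, 0, 2], "turn": 0},
    {"offset": [0, 0, 3], "turn": 0},
    {"offset": [0, 0, 4], "turn": 0},
    {"offset": [0, 0, 4.8], "turn": 0},
    {"offset": [0, 0, 5.3], "turn": 0},
    {"offset": [0, 0, 5.6], "turn": 0},
    {"offset": [0, 0, 5.6], "turn": 0}
  ]
}}

```text
t: 11.35
eef_pos: [0.4618, 0.2701, 0.2853]
ee_rot: [-3.141, -0.0, -2.973]
force: [-0.6, 0.2, -0.8]
width: 0.0231
```

Call:
{"name": "send_rows", "arguments": {
  "motion": [
    {"offset": [0, 0, 0.2], "turn": 0},
    {"offset": [0, 0, 0.4], "turn": 0},
    {"offset": [0, 0, 0.4], "turn": 0},
    {"offset": [0, 0, 0.4], "turn": 0}
  ]
}}

```text
t: 11.75
eef_pos: [0.4618, 0.2701, 0.2818]
ee_rot: [3.142, 0.0, -2.973]
force: [-0.6, 0.4, -1.6]
width: 0.0235
```

Call:
{"name": "send_rows", "arguments": {
  "motion": [
    {"offset": [0, 0, 0.05], "turn": 0},
    {"offset": [0, 0, 0.1], "turn": 0},
    {"offset": [0, 0, 0.1], "turn": 0},
    {"offset": [0, 0, 0.1], "turn": 0}
  ]
}}

```text
t: 12.15
eef_pos: [0.4618, 0.2702, 0.2811]
ee_rot: [3.141, 0.0, -2.973]
force: [-2.7, 0.3, 4.7]
width: 0.0236
```

Contact: the collar is seated, at the same height as when it was first gripped. Release gently and rise.

Call:
{"name": "send_rows", "arguments": {
  "motion": [
    {"offset": [0, 0, 0], "turn": 0},
    {"offset": [0, 0, 0], "turn": 0},
    {"offset": [0, 0, 0], "turn": 0},
    {"offset": [0, 0, 0], "turn": 0},
    {"offset": [0, 0, 0], "turn": 0}
  ],
  "hand": 0.2
}}

```text
t: 12.65
eef_pos: [0.4618, 0.2701, 0.2805]
ee_rot: [-3.142, -0.0, -2.973]
force: [0.4, -0.1, 1.4]
width: 0.0518
```

Call:
{"name": "send_rows", "arguments": {
  "motion": [
    {"offset": [0, 0, -1], "turn": 0},
    {"offset": [0, 0, -3], "turn": 0},
    {"offset": [0, 0, -6], "turn": 0},
    {"offset": [0, 0, -9], "turn": 0},
    {"offset": [0, 0, -12], "turn": 0},
    {"offset": [0, 0, -15], "turn": 0},
    {"offset": [0, 0, -15], "turn": 0}
  ]
}}

```text
t: 13.35
eef_pos: [0.4625, 0.2704, 0.4361]
ee_rot: [3.137, 0.007, -2.973]
force: [0.3, -0.5, -1.3]
width: 0.0528
```

Call:
{"name": "send_rows", "arguments": {
  "motion": [
    {"offset": [2, -4, 0], "turn": 0},
    {"offset": [3, -8, 0], "turn": 0},
    {"offset": [3, -12, 0], "turn": 0},
    {"offset": [3, -16, 0], "turn": 0},
    {"offset": [3, -20, 0], "turn": 0},
    {"offset": [3, -24, 0], "turn": 0},
    {"offset": [3, -28, 0], "turn": 0},
    {"offset": [3, -28, 0], "turn": 0}
  ]
}}

```text
t: 14.15
eef_pos: [0.479, -0.0144, 0.4309]
ee_rot: [-3.141, -0.0, -2.977]
force: [0.2, -0.0, 0.3]
width: 0.0524
```

```bash
python3 - <<'E'
from h import *
go(0,0,0)
f=grab_frame("side"); cv2.imwrite("pics/s5.png",f["frame"]); P=pts(f)
hsv=cv2.cvtColor(f["frame"],cv2.COLOR_BGR2HSV); H,S,V=[hsv[...,i].astype(int) for i in range(3)]
r=((H<6)|(H>174))&(S>180)&(V>80); m=np.zeros_like(r); m[310:360,255:290]=1; v,u=np.where(r&m); print("handle px",u.min(),u.max(),v.min(),v.max())
f0=np.load("side1.npy",allow_pickle=True).item(); hsv=cv2.cvtColor(f0["frame"],cv2.COLOR_BGR2HSV); H,S,V=[hsv[...,i].astype(int) for i in range(3)]
v,u=np.where(((H<6)|(H>174))&(S>180)&(V>80)&m); print("start",u.min(),u.max(),v.min(),v.max())
g=grab_frame("top"); d=cv2.absdiff(g["frame"],np.load("top1.npy",allow_pickle=True).item()["frame"]).max(2)
for n,(a,b,c,e) in dict(scraper=(205,148,243,228),brush=(440,155,472,235),tub=(434,270,492,326)).items(): print(n,(d[b:e,a:c]>50).sum())
E
```

```text
t 14.15 pos [ 0.479  -0.0144  0.4309] rot [-3.1410e+00 -3.0000e-04 -2.9772e+00] F [ 0.17 -0.02  0.33] w 0.0524
offset [47.02  9.26 43.09] turn 0.0
handle px 264 278 323 353
start 264 278 323 353
scraper 0
brush 0
tub 0
```

View pics/s5.png

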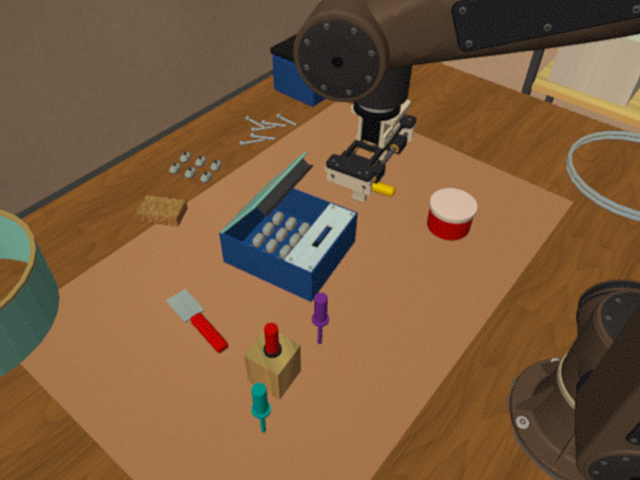

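The lid is open. The rod is home in the stand with its handle at (271,338), exactly where it began, and the gripper is clear of everything.

```bash
python3 -c "
from station import *
print(job_done())"
```

```text
the job is handed in; nothing more can be done
None
```

The case is open, the rod is back in its stand, and the job is handed in at about 14 s of the 58 s allowed.

- **Opening the lid:** I took the rod from the stand and pushed it down through the middle of the slot. The tab was at the first spot I tried. It gave softly, about 4 N rising to 7 N, until the tip was about 50 mm below the deck's top face. The side camera then showed the lid open.
- **Returning the rod:** I lowered it until the collar touched the block, with the arm at the same height as when I first gripped the rod. Then I let go and moved the arm clear.

The last camera checks all agreed:
- The lid was still open, judged by eye from the side view; I did not measure its angle.
- The rod handle covered exactly the same pixels as at the start.
- The scraper, brush and tub showed no change in the top view.
- Measured wrist forces stayed below about 7 N throughout.

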